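Set a garment stand's leg to its length mark and clamp it

TASK

The fold-up garment stand lies on its side on the setting board. Push its sprung sliding leg out until the middle of the rubber foot bar is level with the pointer on the scale, and, keeping it there, swing the leg's cam lever fully shut against the leg; do not shut the lever while the leg is off the mark, and leave the pointer and the things around as they are. Do not let go: finish with the leg still held at the mark and the lever and leg squeezed together between the fingers.

Things in the scene. Friction and masses are not known exactly. Their poses are not given: they have to be found in the camera images.
- stand: Fixed plywood board, 400 x 220 x 8 mm, with the garment stand lying on it. Origin: on the work surface, under the middle of the foot bar when the leg is fully in. x: the way the leg lengthens; y: left of that; z up. Board: x -260 to 140, y -110 to 110 mm. A fixed 20 mm square mast runs along x at y 0, 52 mm above the work surface. A flat steel scale lies on the board at y -98 mm.
- hub (a point): Middle of the stand's black hub at the inner end of the mast, 232 mm inward (-x) of the stand's origin: 45 x 60 mm, its top 82 mm above the work surface, with round stubs out to 95 mm either side along y.
- leg (a joint): How far the sliding leg is out, m: 0 fully in (the start), up to 0.1. The leg is a 26 mm square steel tube with a cross foot bar at its outer end. A spring draws it in at all times (about 4 N when in, 9 N at 0.08), lever shut or not: it slips back unless held. It can be pushed out by the foot bar's inner face, with a finger on either side of the tube.
- foot (a point): Middle of the black rubber foot bar, on the leg's axis, 52 mm above the work surface; axes as the stand's. The bar is 12 mm thick along x, 110 mm wide along y, 36 mm high, so its inner face lies at x -6 mm from this point. The leg's tube runs 110 mm inward from that face, 13 mm to either side of the axis.
- collar (a point): Middle of the black collar at the inner end of the sliding leg, 104 mm inward of point foot: 28 mm long, 34 mm square. The lever's pivot is on its outer end.
- cam_lever (a joint): Angle of the cam lever, rad: 0 shut, lying along the leg's -y side; starts 0.32 to 0.40 open, opens to 0.45, its free end swinging to -y. Upright pivot riding on the leg, 88 mm inward (-x) of point foot and 17.5 mm to its -y side. It stays where it is left; shutting takes about 2 N at the free end. Shut, leg and lever are together 34.5 mm wide (y -21.5 to +13 mm from the axis).
- lever_tip (a point): Middle of the free end of the cam lever, a black bar 74 mm long from its pivot, 8 mm thick, 24 mm high, at the height of the leg's axis. The free end is the one nearest the foot bar: when shut, 14 mm inward of point foot.
- mark (a point): Tip of the pointer: a dark steel slider on the scale with a 3 mm wide, 45 mm long blade along y; axes as the stand's. The blade's middle line is the length mark (compare x with point foot). The tip is 45 mm to the -y side of the leg's axis, 14 mm above the work surface; the pointer's top is at 19 mm. Set 35 to 80 mm beyond the fully-in foot.
- detergent: Bystander: white detergent bottle, 72 mm diameter, 190 mm high; origin at the middle of its underside.
- coin_cup: Bystander: grey plastic cup, 80 mm across the rim, 85 mm high; origin at the middle of its underside.
- soap_box: Bystander: cardboard box 60 x 120 x 45 mm; origin at the middle of its underside.

How it is judged:
On the way:
1. the foot bar is at the length mark (within 6 mm) with the lever still open (over 0.2 rad) (x of foot in the frame of mark between -0.006 and 0.006 m and value of joint cam_lever above 0.2 rad), for 0.2 s.
At the end, for the whole second after the job is handed in: Leg held still with the middle of the foot bar within 6 mm of the pointer's line, lever shut (under 0.05 rad), fingers still pressing on the lever and on the leg's square tube with more than 3 N each (x of foot in the frame of mark between -0.006 and 0.006 m and value of joint cam_lever below 0.05 rad and contact force between the fingers and cam_lever above 3 N and contact force between the fingers and leg_c1 above 3 N and velocity of joint leg between -0.01 and 0.01 m/s); the arm keeps its last pose, push and grip.
It fails at once if the lever is shut past 0.15 rad while the foot bar is more than 12 mm off the mark (value of joint cam_lever below 0.15 rad and not (x of foot in the frame of mark between -0.012 and 0.012 m)).
It fails at once if the pointer is moved more than 4 mm along its scale or with the board (distance of mark from where it was at the start of the episode above 0.004 m).
It fails at once if the detergent is moved more than 20 mm (distance of detergent from where it was at the start of the episode above 0.02 m).
It fails at once if the coin_cup is moved more than 20 mm (distance of coin_cup from where it was at the start of the episode above 0.02 m).
It fails at once if the soap_box is moved more than 20 mm (distance of soap_box from where it was at the start of the episode above 0.02 m).
It also fails if it takes over 32 s, if anything falls off the work surface, if the arm or the gripper's body presses on something with over 40 N, if the wrist force passes 120 N, or if a joint passes its speed limit or range.

ROBOT

A 6-joint arm with a two-finger parallel gripper is mounted at the origin on the work surface. World frame = base frame: x ahead of the robot, y to its left, z up, the work surface at z = 0. Lengths are in m, angles in rad, forces in N, time in s.
With the tool pointing down it reaches from about 0.325 to 0.925 m from the base axis. Payload 3.1 kg.
Tool frame: the origin (TCP) lies at the very end of the fingers, on their centre line; the grasp point (between the pads) lies 19 mm behind it (r.grip_depth is the distance from the TCP to the grasp point, in m); z points along the fingers, y is the line along which they close (so a half turn about z gives the same grasp; the last joint's range is limited). The gripper opens to 85 mm and grips with 20 to 120 N. Pads are 22 mm wide; open, the fingers measure 114 mm over their backs; the gripper's body (76 mm by 85 mm) begins 54 mm behind the grasp point. The pads swing forward as they close: fully open they stand 13 mm farther back than shut.
Start: joints at [1.216, 0.217, 1.613, -0, 1.311, -0.112], TCP at [0.15, 0.607, 0.211] pointing down, gripper open.
Joint ranges: [-2.75, 2.75], [-0.78, 2.1], [0.31, 2.55], [-1.13, 4.27], [0.13, 2.63], [-2.58, 2.58]. Speed limits (rad/s): [2.79, 2.79, 3.14, 3.14, 3.14, 3.14].

INTERFACE

Orientations are given as a unit quaternion [w, x, y, z].
In Python, from workcell import state, camera, job, boxes_of, place_of, r gives the robot as it stands.
- The arm moves only by the tool apply_moves, never from a script. Its argument "deltas" is a list of rows, each a list of 3 entries, a list of its own where there are three numbers: the shift along the tool's x, y, z in m, then the turn, a rotation vector about the tool's x, y, z in rad, then the finger opening in m, from 0 to 0.0854. A call has 1 to 12 rows; each row is the pose to reach, as a shift and turn from the pose commanded when the call began, along the tool's axes at that moment; what a row does not reach only later rows make up. A row lasts 1/8 s, in which the tool goes at most 62.5 mm and 10.7 degrees, less where a joint would pass 70% of its speed; a pose out of reach is approached as far as the arm can. A call with a gripper value outside its range is refused whole. The fingers move at their own pace and stop on an object; the grip force is fixed at half the most. Time passes only in rows, so rows that repeat a pose let the fingers close. It gives the time, the measured TCP pose, the force, the opening and the grip force at its end, in the units of the state.
- state(): the state, without advancing time (a new reading comes with each control period).
- camera(name): name is "side" or "top" or "wrist"; returns a dict with "frame" (480x640x3 uint8, red, green, blue), "camera_matrix" (3x3 intrinsics, pixels), "dist" ([k1, k2, p1, p2, k3] as OpenCV has them; the pictures are not rectified), "rvec" (rotation vector, rad) and "tvec" (3), from world to camera coordinates, as OpenCV has them. Camera axes: x right, y down, z forward; pixel columns grow to the right and rows downward; lengths in m; the calibration is good to about 2 mm. A picture is of the moment at which its call begins. There is no depth.
- job.finish_job(): hands the job in; it is judged then, once.
Trained networks look in a picture, given as the dict that the camera call returned (one of the last four; its "shot" number tells which), for a name from the list of things; names that differ only in an ending like _2 or _b are one class to them, and where a whole thing is asked for, a point or a joint stands for the part that bears it (a point fixed in the world has none). Each returns a list of dicts, best first, with "p" (0 to 1); they miss things now and then, are a little off and sometimes report something else, mostly with a low value. They report only what shows in the picture. A call takes as long as a camera call.
- boxes_of(picture, name): "pixel" ([column, row] in pixels, amid what is visible of it).
- place_of(picture, name): "pixel" ([column, row] in pixels: a listed point, or the origin of a listed thing).
The state is a dict: "time_s": time; "joint_positions": joint angles; "joint_vel": joint speeds; "joint_torque": joint torques, N m; "tcp_pos": TCP position; "orientation": TCP orientation; "ft_force": force on the tool from outside, world axes, zero at the start; "wrist_torque": the same for the moment, N m; "finger_gap": opening from 0.0 (shut) to 1.0 (fully open); "finger_force": force on a finger pad.
Only numpy, scipy, OpenCV 4.12 (cv2) and the standard library are available. Lean on these libraries where they do the work, as an engineer would, in place of code of your own. Each camera call takes 0.05 s, during which the arm holds its last target. There are 200 camera calls.

## Working session

There is one attempt and no reset: what is moved stays moved. The work goes in short steps, Python scripts to look and compute and a tool call to move; the robot and the scene stay as the last step left them, time stands still between calls to the robot, and variables do not carry over. Pictures are saved under pics/ and viewed, at most 10 in all, crops included, and the job is handed in when it is done.

Besides the shell and the picture viewer there is one more tool, called after "Request:" by a JSON object that holds its "api" and its "payload", one argument or row to a line. apply_moves: Moves the arm, as the interface text tells. Its arguments: {"type":"object","properties":{"deltas":{"type":"array"}},"required":["deltas"]}

```bash
mkdir -p pics; ls; cat > h.py <<'E'
import numpy as np, cv2
from workcell import state, camera, job, boxes_of, place_of, r
from scipy.spatial.transform import Rotation as R
def ray(p,px):
    q=cv2.undistortPoints(np.array([[px]],float),np.array(p["camera_matrix"]),np.array(p["dist"]))[0,0]
    M=cv2.Rodrigues(np.array(p["rvec"],float))[0]; t=np.array(p["tvec"],float).ravel()
    return -M.T@t, M.T@np.array([q[0],q[1],1.])
def atz(p,px,z):
    c,d=ray(p,px); return c+d*(z-c[2])/d[2]
def proj(p,X):
    return cv2.projectPoints(np.atleast_2d(np.array(X,float)),np.array(p["rvec"],float),np.array(p["tvec"],float),np.array(p["camera_matrix"]),np.array(p["dist"]))[0][:,0]
def save(p,n): cv2.imwrite("pics/"+n,p["frame"][:,:,::-1])
E
python3 - <<'E'
from h import *
np.set_printoptions(precision=4,suppress=True)
Z=dict(hub=.082,foot=.052,collar=.052,lever_tip=.052,mark=.014,stand=0,detergent=0,coin_cup=0,soap_box=0)
for n in ("top","side"):
    p=camera(n); save(p,n+"0.png")
    print(n,ray(p,[320,240])[0])
    for k,z in Z.items():
        for d in place_of(p,k)[:2]: print(k,np.round(d["pixel"],1),round(d["p"],2),atz(p,d["pixel"],z))
p=camera("wrist"); save(p,"wrist0.png")
s=state(); print(s["tcp_pos"],s["orientation"],s["finger_gap"],s["ft_force"],s["time_s"],r.grip_depth)
E
```

```text
pics
top [ 0.3749 -0.0475  1.7246]
hub [396.9 247. ] 0.8 [ 0.5242 -0.2996  0.082 ]
foot [313.5 235.5] 0.94 [ 0.5603 -0.0774  0.052 ]
foot [347.2 244.5] 0.48 [ 0.5349 -0.1689  0.052 ]
collar [349.8 242.4] 0.82 [ 0.5406 -0.176   0.052 ]
collar [321.5 221.7] 0.37 [ 0.598  -0.0996  0.052 ]
lever_tip [324.8 221.6] 0.57 [ 0.5982 -0.1086  0.052 ]
lever_tip [291.1 219.4] 0.17 [ 0.6051 -0.0166  0.052 ]
mark [293.7 220. ] 0.45 [ 0.6085 -0.0232  0.014 ]
stand [312.4 239.3] 0.62 [ 0.5553 -0.0751  0.    ]
detergent [147.6 282.1] 0.74 [0.4388 0.3865 0.    ]
detergent [399.6 252.8] 0.38 [ 0.5153 -0.3193  0.    ]
coin_cup [448.6 259.7] 0.96 [ 0.4947 -0.4567  0.    ]
soap_box [164.1 215. ] 0.71 [0.6278 0.3432 0.    ]
side [-0.0022 -0.9809  0.7659]
hub [367.6 314.1] 0.92 [ 0.494  -0.3304  0.082 ]
foot [331.2 254.9] 0.73 [ 0.5598 -0.0729  0.052 ]
collar [344.5 277.9] 0.83 [ 0.5393 -0.1695  0.052 ]
lever_tip [348.2 257.7] 0.46 [ 0.591  -0.1022  0.052 ]
stand [328.3 275. ] 0.59 [ 0.5488 -0.0816  0.    ]
stand [351.6 258.3] 0.31 [ 0.6407 -0.0446  0.    ]
detergent [223.8 202.4] 0.95 [0.4488 0.3955 0.    ]
coin_cup [395.7 388.8] 0.61 [ 0.4796 -0.4626  0.    ]
soap_box [277.2 195.7] 0.83 [0.6167 0.3635 0.    ]
[0.1503 0.6067 0.2106] [0.     0.1211 0.9926 0.    ] 0.9986322947373956 [ 0.3296  0.2066 -0.4015] 1.05 0.0187
```

```bash
python3 - <<'E'
import cv2
a=cv2.imread("pics/top0.png")[150:330,220:460]; b=cv2.imread("pics/side0.png")[200:350,260:460]
a=cv2.resize(a,(800,600),interpolation=cv2.INTER_CUBIC)
cv2.imwrite("pics/topc.png",a)
E
```

```text
(no output)
```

View pics/topc.png

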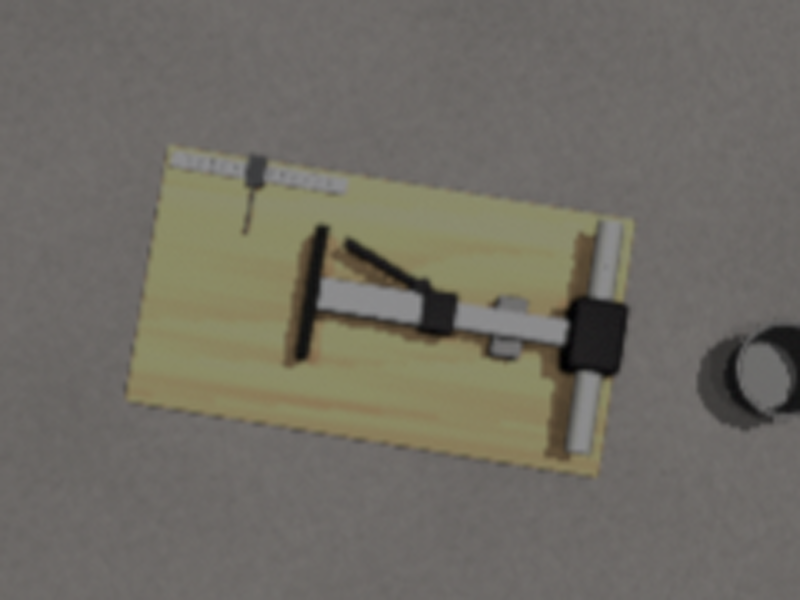

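View pics/side0.png

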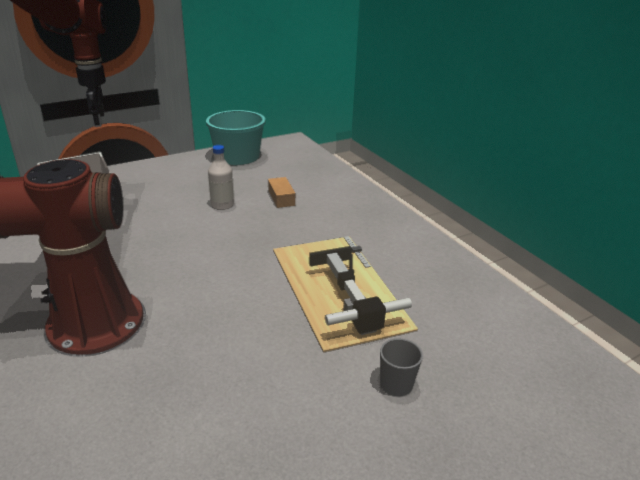

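The top crop shows the board with its corners at crop (168,146), (633,218), (598,475) and (127,402). The foot bar is near (313,292), the open lever's tip is at (350,243), and the pointer blade runs from (255,185) to (245,233). The side view shows the bystanders well clear of the board. The leg extends towards world +y.

```bash
cat >> h.py <<'E'
np.set_printoptions(precision=4,suppress=True)
def ptool(X):  # world point -> shift in present tool axes
    s=state(); w,x,y,z=s["orientation"]; return R.from_quat([x,y,z,w]).inv().apply(np.array(X)-s["tcp_pos"])
E
python3 - <<'E'
from h import *
p=camera("top"); f=p["frame"].astype(int)
# board: yellowish -> min area rect
m=((f[:,:,0]-f[:,:,2])>25).astype(np.uint8); m[:150]=0;m[330:]=0;m[:,:220]=0;m[:,460:]=0
m=cv2.morphologyEx(m,cv2.MORPH_CLOSE,np.ones((25,25)))
c=max(cv2.findContours(m,0,2)[0],key=cv2.contourArea)
W=np.array([atz(p,q,.008)[:2] for q in c[:,0].astype(float)])
(cx,cy),(w,h),a=cv2.minAreaRect((W*1000).astype(np.float32)); print(cx,cy,w,h,a)
B=cv2.boxPoints(((cx,cy),(w,h),a)); print(B)
ang=np.radians(a) if w>h else np.radians(a+90)
ux=np.array([np.cos(ang),np.sin(ang)]); ux*=np.sign(ux[1]); uy=np.array([-ux[1],ux[0]])
O=np.array([cx,cy])/1000+.06*ux; yaw=np.arctan2(ux[1],ux[0]); print("O",O,"yaw",yaw)
np.save("st.npy",[*O,yaw])
for k,z in dict(foot=.052,collar=.052,lever_tip=.052,mark=.014,hub=.082).items():
    X=atz(p,place_of(p,k)[0]["pixel"],z)[:2]-O; print(k,X@ux,X@uy)
s=state();w_,x,y,z=s["orientation"]; Rc=R.from_quat([x,y,z,w_])
Rt=R.from_matrix(np.array([[ux[0],-uy[0],0],[ux[1],-uy[1],0],[0,0,-1]]))
print("turn",(Rc.inv()*Rt).as_rotvec())
G=np.append(O-.022*ux-.012*uy,.16); print("G",G,ptool(G))
E
```

```text
544.18798828125 -135.11447143554688 399.2818603515625 218.80502319335938 80.35540771484375
[[ 402.8847 -313.6048]
 [ 618.5971 -350.2625]
 [ 685.4912   43.3759]
 [ 469.7789   80.0336]]
O [ 0.5542 -0.076 ] yaw 1.4024664364064763
foot -0.001007303415151169 0.0028560734652195944Traceback (most recent call last):
  File "<stdin>", line 15, in <module>
IndexError: list index out of range
```

```bash
python3 - <<'E'
from h import *
ox,oy,yaw=np.load("st.npy"); O=np.array([ox,oy]); ux=np.array([np.cos(yaw),np.sin(yaw)]); uy=np.array([-ux[1],ux[0]])
s=state();w_,x,y,z=s["orientation"]; Rc=R.from_quat([x,y,z,w_])
Rt=R.from_matrix(np.array([[ux[0],-uy[0],0],[ux[1],-uy[1],0],[0,0,-1]]))
print("turn",(Rc.inv()*Rt).as_rotvec(),s["time_s"])
G=np.append(O-.022*ux-.012*uy,.20); print("G",G,ptool(G))
E
```

```text
turn [ 0.     -0.      1.4963] 1.2
G [ 0.5624 -0.0997  0.2   ] [-0.5699 -0.5865  0.0106]
```

Request:
{"api": "apply_moves", "payload": {
  "deltas": [
    [[-0.03, -0.03, -0.04], [0, 0, 0.1], 0.0854],
    [[-0.07, -0.07, -0.05], [0, 0, 0.25], 0.0854],
    [[-0.11, -0.115, -0.05], [0, 0, 0.4], 0.0854],
    [[-0.15, -0.155, -0.05], [0, 0, 0.55], 0.0854],
    [[-0.19, -0.195, -0.05], [0, 0, 0.7], 0.0854],
    [[-0.23, -0.235, -0.05], [0, 0, 0.85], 0.0854],
    [[-0.27, -0.28, -0.05], [0, 0, 1.0], 0.0854],
    [[-0.31, -0.32, -0.04], [0, 0, 1.15], 0.0854],
    [[-0.35, -0.36, -0.03], [0, 0, 1.3], 0.0854],
    [[-0.39, -0.4, -0.02], [0, 0, 1.4], 0.0854],
    [[-0.43, -0.44, -0.01], [0, 0, 1.4963], 0.0854],
    [[-0.47, -0.485, 0], [0, 0, 1.4963], 0.0854]
  ]
}}

```text
time_s: 2.7
tcp_pos: [0.4908, 0.0212, 0.2107]
orientation: [0.0, 0.764, 0.645, 0.001]
ft_force: [-0.7, 0.6, 0.1]
finger_gap: 0.999
finger_force: 0.0
```

```bash
python3 - <<'E'
from h import *
s=state(); print(s["tcp_pos"],s["orientation"],s["time_s"],s["joint_positions"])
print(ptool([.5624,-.0997,.2]))
E
```

```text
[0.4908 0.0212 0.2107] [0.0004 0.7642 0.645  0.0006] 2.7 [-0.1    -0.0744  1.9225  0.0004  1.2921  0.0687]
[-0.1072  0.0908  0.0108]
```

Request:
{"api": "apply_moves", "payload": {
  "deltas": [
    [[-0.04, 0.035, 0.003], [0, 0, 0], 0.0854],
    [[-0.08, 0.07, 0.007], [0, 0, 0], 0.0854],
    [[-0.107, 0.091, 0.01], [0, 0, 0], 0.0854],
    [[-0.107, 0.091, 0.01], [0, 0, 0], 0.0854]
  ]
}}

```text
time_s: 3.2
tcp_pos: [0.5623, -0.1, 0.2002]
orientation: [-0.0, 0.765, 0.644, -0.0]
ft_force: [-0.1, 0.2, 0.1]
finger_gap: 1.002
finger_force: 0.0
```

```bash
python3 - <<'E'
from h import *
ox,oy,yaw=np.load("st.npy"); O=np.array([ox,oy]); ux=np.array([np.cos(yaw),np.sin(yaw)]); uy=np.array([-ux[1],ux[0]])
s=state(); print(s["tcp_pos"],s["orientation"],s["time_s"],s["ft_force"])
for n in ("wrist","top"):
  p=camera(n); save(p,n+"1.png")
  for k,z in dict(foot=.052,collar=.052,lever_tip=.052,mark=.014,hub=.082).items():
    for d in place_of(p,k)[:2]:
      X=atz(p,d["pixel"],z)[:2]-O; print(n,k,d["pixel"],d["p"],X@ux,X@uy)
E
```

```text
[ 0.5623 -0.1     0.2002] [-0.      0.7651  0.6439 -0.0002] 3.2 [-0.0981  0.1714  0.0571]
wrist foot [302.0, 198.0] 0.56 0.0013350904527394563 -0.0014717090021161624
wrist collar [305.4, 294.4] 0.64 -0.0996497526584845 -0.0037131098756803625
wrist lever_tip [347.8, 221.6] 0.65 -0.02172200994638798 -0.0454443432146058
wrist mark [346.5, 128.4] 0.85 0.06457797501626673 -0.045462010560702634
wrist hub [302.8, 396.9] 0.78 -0.20623117125285562 -0.0005052062214697344
top foot [312.2, 241.2] 0.73 0.0006440259668810701 0.009777450700583567
top foot [393.7, 250.0] 0.7 -0.22210955420909956 -0.0018116127529175707
top collar [349.5, 244.4] 0.82 -0.10095865593103441 0.0022353496828745223
top collar [164.8, 214.2] 0.47 0.41118464861522236 0.0007794663577331455
top mark [163.3, 216.2] 0.51 0.4236952996241483 0.0029074329551349396
top mark [144.9, 281.4] 0.19 0.4408019669059009 0.1904788017449148
top hub [399.4, 251.2] 0.82 -0.2336929639544901 0.0022341325520216573
```

View pics/wrist1.png

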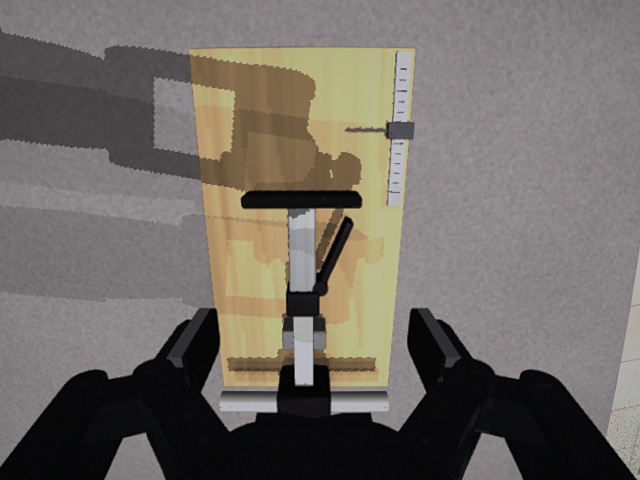

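The wrist view is clear. The foot bar runs from (242,200) to (360,200), the blade is at row 130 (columns 346–388), the tube spans columns 288–316, and the lever tip is at (348,222).

```bash
python3 - <<'E'
from h import *
ox,oy,yaw=np.load("st.npy"); O=np.array([ox,oy]); ux=np.array([np.cos(yaw),np.sin(yaw)]); uy=np.array([-ux[1],ux[0]])
p=camera("wrist"); f=p["frame"].astype(int); g=f.sum(2)
print("cam",ray(p,[320,240]))
for row in (225,250,275): print(row,g[row,280:325])
print("bar col",g[185:215,275]); print("bar row",[np.where(g[200]<140)[0].min(),np.where(g[200]<140)[0].max()]); print("blade",g[122:138,365])
for px,z in (((242,200),.07),((361,200),.07),((275,192),.07),((275,208),.034),((288.5,250),.065),((315.5,250),.065),((365,130),.017),((346,130),.017)):
    X=atz(p,px,z)[:2]-O; print(px,X@ux,X@uy)
E
```

```text
cam (array([ 0.5748, -0.0185,  0.3634]), array([-0.0291, -0.2998, -0.9539]))
225 [424 424 425 427 426 425 428 415 327 266 458 542 531 521 528 533 536 543
 551 554 555 547 545 551 553 547 539 534 542 546 551 557 561 568 552 472
 371 356 361 367 369 372 370 373 373]
250 [458 457 461 458 457 458 459 463 434 333 346 437 463 478 483 479 455 446
 457 474 473 471 464 456 455 452 438 435 444 450 453 458 466 477 464 380
 297 262 196 196 233 233 228 219 218]
275 [491 492 498 498 501 481 380 308 297 246 247 412 476 468 465 469 473 482
 489 489 488 483 482 493 491 480 467 458 472 479 486 486 495 513 502 378
 205  73  15  21   0   0   9  20  37]
bar col [282 286 285 286 286 286 291 261  63   7  22  25  18  34  44  46  47  52
  49  47  47  41  37  39  37 152 356 490 483 477]
bar row [np.int64(243), np.int64(361)]
blade [505 499 486 484 486 484 488 491 446 332 251 245 291 398 472 492]
(242, 200) 0.0050893524278580165 0.05279603744642037
(361, 200) 0.005203080587579086 -0.05368685212893308
(275, 192) 0.01223890199483302 0.0229674538381392
(275, 208) -0.00984533487195242 0.027636001865471004
(288.5, 250) -0.043975108411723626 0.012534493166728885
(315.5, 250) -0.04393674066625006 -0.01321496144710157
(365, 130) 0.06567517315584873 -0.062359477278489325
(346, 130) 0.06556284438789815 -0.043450194360368496
```

Request:
{"api": "apply_moves", "payload": {
  "deltas": [
    [[0, 0, 0.04], [0, 0, 0], 0.0854],
    [[0, 0, 0.08], [0, 0, 0], 0.0854],
    [[0, 0, 0.12], [0, 0, 0], 0.0854],
    [[0, 0, 0.15], [0, 0, 0], 0.0854],
    [[0, 0, 0.167], [0, 0, 0], 0.0854],
    [[0, 0, 0.167], [0, 0, 0], 0.0854]
  ]
}}

```text
time_s: 4.6
tcp_pos: [0.5606, -0.0975, 0.0324]
orientation: [-0.001, 0.764, 0.645, -0.001]
ft_force: [0.2, -0.4, 1.0]
finger_gap: 0.996
finger_force: 0.0
```

```bash
python3 - <<'E'
from h import *
ox,oy,yaw=np.load("st.npy"); O=np.array([ox,oy]); ux=np.array([np.cos(yaw),np.sin(yaw)]); uy=np.array([-ux[1],ux[0]])
s=state(); X=s["tcp_pos"][:2]-O; print(X@ux,X@uy,s["tcp_pos"],s["ft_force"],s["time_s"])
p=camera("wrist"); save(p,"wrist2.png")
for k,z in dict(foot=.052,lever_tip=.052,mark=.014).items():
    for d in place_of(p,k)[:2]:
      X=atz(p,d["pixel"],z)[:2]-O; print(k,d["pixel"],d["p"],X@ux,X@uy)
E
```

```text
-0.02018162974553761 -0.00989095045471663 [ 0.5606 -0.0975  0.0324] [ 0.1773 -0.3562  0.9703] 4.6
foot [296.4, 267.8] 0.87 0.0011691367672983007 -0.002141033641478434
lever_tip [385.0, 304.8] 0.65 -0.01815434103812238 -0.04484892781381467
lever_tip [384.5, 126.1] 0.3 0.0637143594312868 -0.03909668758366522
mark [384.0, 124.1] 0.7 0.06574550176493703 -0.0464347741022364
```

View pics/wrist2.png

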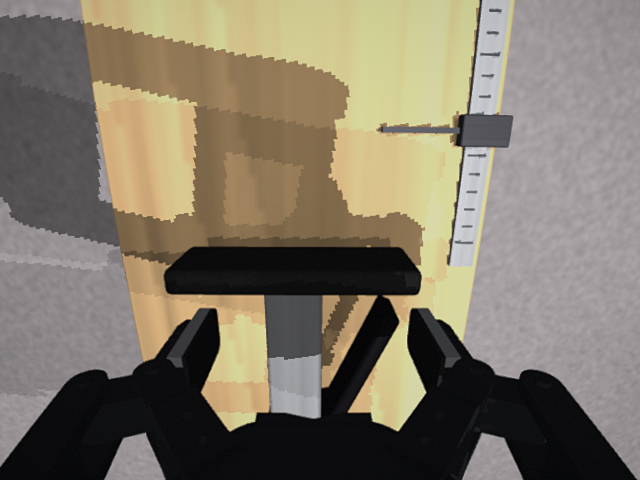

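The wrist view shows both fingers outside the lever and behind the bar, with the lever tip at (385,305). The blade tip is at (380,128). Next I push the bar.

Request:
{"api": "apply_moves", "payload": {
  "deltas": [
    [[0.004, 0.002, 0], [0, 0, 0], 0.0854],
    [[0.009, 0.002, 0], [0, 0, 0], 0.0854],
    [[0.014, 0.002, 0], [0, 0, 0], 0.0854],
    [[0.019, 0.002, 0], [0, 0, 0], 0.0854],
    [[0.025, 0.002, 0], [0, 0, 0], 0.0854],
    [[0.031, 0.002, 0], [0, 0, 0], 0.0854],
    [[0.037, 0.002, 0], [0, 0, 0], 0.0854],
    [[0.043, 0.002, 0], [0, 0, 0], 0.0854],
    [[0.049, 0.002, 0], [0, 0, 0], 0.0854],
    [[0.055, 0.002, 0], [0, 0, 0], 0.0854],
    [[0.055, 0.002, 0], [0, 0, 0], 0.0854]
  ]
}}

```text
time_s: 6.18
tcp_pos: [0.574, -0.045, 0.0346]
orientation: [0.002, 0.763, 0.646, -0.0]
ft_force: [0.8, -7.3, 2.3]
finger_gap: 1.005
finger_force: 3.2
```

```bash
cat > look.py <<'E'
from h import *
import sys
ox,oy,yaw=np.load("st.npy"); O=np.array([ox,oy]); ux=np.array([np.cos(yaw),np.sin(yaw)]); uy=np.array([-ux[1],ux[0]])
s=state(); X=s["tcp_pos"][:2]-O; print("tcp",X@ux,X@uy,s["tcp_pos"],s["ft_force"]@np.array([*ux,0]),s["time_s"])
for n in ("wrist","top","side"):
  p=camera(n); save(p,n+sys.argv[1]+".png")
  for k,z in dict(foot=.052,lever_tip=.052,mark=.014).items():
    for d in place_of(p,k)[:2]:
      X=atz(p,d["pixel"],z)[:2]-O; print(n,k,d["pixel"],d["p"],X@ux,X@uy)
E
python3 look.py 3
```

```text
tcp 0.03384535204782802 -0.014278361072013942 [ 0.574  -0.045   0.0346] -7.073732109879421 6.175
wrist foot [290.1, 279.1] 0.57 0.04853368634339312 -0.003172427421180148
wrist lever_tip [379.7, 317.1] 0.62 0.027772763486531044 -0.047553576494036576
wrist mark [367.2, 225.1] 0.83 0.06510044801605525 -0.04516416973726811
top foot [295.0, 236.6] 0.65 0.04889179184493085 0.0048119772171934146
top lever_tip [332.5, 243.4] 0.5 -0.05484820958956977 0.00691069383514485
side foot [326.8, 246.5] 0.74 0.04296928089142723 -0.007631652818976654
side foot [221.7, 204.4] 0.4 0.339550925277431 0.20551554023110538
side lever_tip [340.3, 251.1] 0.48 0.013323116163942713 -0.03271736339824561
side mark [334.5, 252.0] 0.53 0.06690892342547093 -0.0394115118139634
```

View pics/wrist3.png

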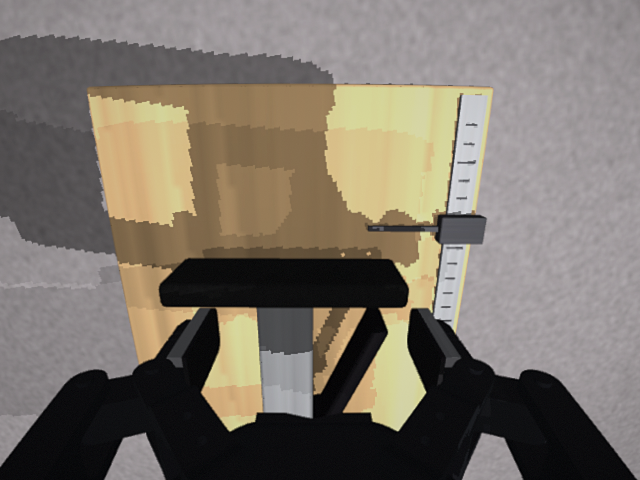

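Request:
{"api": "apply_moves", "payload": {
  "deltas": [
    [[0.004, -0.001, 0], [0, 0, 0], 0.0854],
    [[0.008, -0.001, 0], [0, 0, 0], 0.0854],
    [[0.012, -0.001, 0], [0, 0, 0], 0.0854],
    [[0.015, -0.001, 0], [0, 0, 0], 0.0854],
    [[0.015, -0.001, 0], [0, 0, 0], 0.0854],
    [[0.015, -0.001, 0], [0, 0, 0], 0.0854]
  ]
}}

```text
time_s: 7.52
tcp_pos: [0.5762, -0.0308, 0.0348]
orientation: [0.003, 0.763, 0.646, 0.0]
ft_force: [0.6, -7.7, 1.5]
finger_gap: 1.002
finger_force: 3.3
```

```bash
python3 look.py 4
```

```text
tcp 0.048160172221976764 -0.014120662415251487 [ 0.5762 -0.0308  0.0348] -7.510714396636913 7.525
wrist foot [286.8, 280.9] 0.98 0.06183523214234373 -0.0013804975596971916
wrist lever_tip [380.3, 315.9] 0.71 0.04261525893665945 -0.04769624343982032
wrist mark [367.4, 250.2] 0.63 0.0640923189931034 -0.04605303588379543
top foot [293.0, 236.9] 0.61 0.0541381024757312 0.006492265328491072
top lever_tip [447.3, 262.1] 0.71 -0.3711764363852906 0.007625133963937891
side foot [323.6, 242.4] 0.55 0.06349313730461995 -0.006415311636015866
side foot [333.7, 263.7] 0.23 -0.033446764185549635 0.0026359494280108462
side lever_tip [277.0, 195.1] 0.52 0.3505867841014832 0.037744015866813065
side lever_tip [341.6, 245.8] 0.41 0.03515640202911025 -0.044801027702607854
side mark [368.2, 313.9] 0.56 -0.18869417369358438 -0.022650938757759132
side mark [277.5, 196.5] 0.43 0.4120960358085123 0.019660126390015787
```

View pics/wrist4.png

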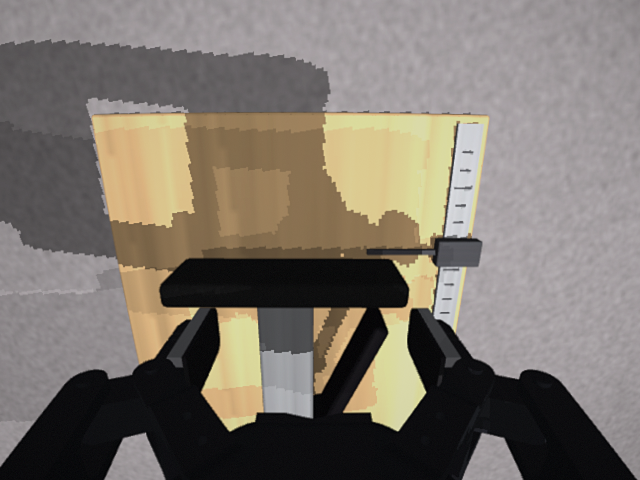

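```bash
python3 - <<'E'
from h import *
ox,oy,yaw=np.load("st.npy"); O=np.array([ox,oy]); ux=np.array([np.cos(yaw),np.sin(yaw)]); uy=np.array([-ux[1],ux[0]])
p=camera("wrist"); g=p["frame"].astype(int).sum(2)
print(g[252:312,230]); print(g[243:262,410],g[243:262,385])
def X(px,z): v=atz(p,px,z)[:2]-O; return v@ux
for c in (230,340): print(c,X((c,258.5),.034)-.006,X((c,305.5),.07)+.006)
for c in (385,410): print(X((c,251),.014))
# where would the bar's edges show if foot.x = f
for f in (.060,.062,.064,.066,.068):
    P=[np.append(O+a*ux+.02*uy,z) for a,z in((f+.006,.034),(f+.006,.07),(f-.006,.07))]; print(f,proj(p,P)[:,1])
for m in (.060,.062,.064,.066,.068): print(m,proj(p,[np.append(O+m*ux-.055*uy,.0145)]))
E
```

```text
[261 260 260 264 266 248 172  48  18  32  37  38  35  29  38  31  33  33
  38  34  30  39  35  33  32  36  34  30  30  34  32  36  37  50  52  57
  55  59  61  60  52  43  44  39  45  39  43  45  47  35  41  45  36  24
  50 243 460 518 507 508]
[366 365 366 373 332 196  95 119 146 141 141 230 339 370 367 364 364 363
 358] [341 343 317 257 241 181  98 124 150 147 143 215 316 355 357 292  80  13
  27]
230 0.06035092316897903 0.06432351821537849
340 0.060422631312081025 0.064408570697155
0.06352680319048253
0.06353460805999649
0.06 [259.1538 289.4911 314.2942]
0.062 [255.5974 285.2174 310.2584]
0.064 [252.0146 280.9027 306.1838]
0.066 [248.4053 276.5468 302.0702]
0.068 [244.7691 272.1492 297.9171]
0.06 [[382.2534 256.9108]]
0.062 [[382.4893 253.7279]]
0.064 [[382.7261 250.5239]]
0.066 [[382.9639 247.2988]]
0.068 [[383.2026 244.0525]]
```

The bar's edges put the foot at 62–63 mm against the mark at 63.5 mm, with the lever still open. I close now, recentring sideways as the fingers come in.

Request:
{"api": "apply_moves", "payload": {
  "deltas": [
    [[0.001, 0, 0], [0, 0, 0], 0.0854],
    [[0.001, -0.001, 0], [0, 0, 0], 0.078],
    [[0.001, -0.002, 0], [0, 0, 0], 0.071],
    [[0.001, -0.004, 0], [0, 0, 0], 0.064],
    [[0.001, -0.005, 0], [0, 0, 0], 0.058],
    [[0.001, -0.007, 0], [0, 0, 0], 0.052],
    [[0.001, -0.008, 0], [0, 0, 0], 0.046],
    [[0.001, -0.009, 0], [0, 0, 0], 0.042],
    [[0.001, -0.009, 0], [0, 0, 0], 0.042]
  ]
}}

```text
time_s: 9.3
tcp_pos: [0.572, -0.0292, 0.04]
orientation: [0.006, 0.764, 0.645, 0.003]
ft_force: [-1.7, -7.6, 19.5]
finger_gap: 0.497
finger_force: 21.1
```

```bash
python3 look.py 5
```

```text
tcp 0.04904608958950211 -0.009686821309242317 [ 0.572  -0.0292  0.04  ] -7.786567588473796 9.3
wrist foot [296.3, 272.4] 0.6 0.0650125772038541 -0.0011991430128454237
wrist lever_tip [362.4, 300.1] 0.61 0.049546602293917184 -0.03459266587599037
wrist mark [375.7, 248.6] 0.73 0.0640655903807703 -0.04779518371942282
top foot [288.4, 237.1] 0.65 0.06642019841955032 0.009031541478953905
top lever_tip [449.7, 261.1] 0.51 -0.3772891055132413 0.003884126322183028
top mark [144.2, 279.7] 0.52 0.4436021328869892 0.18616652561909514
side foot [322.3, 243.2] 0.88 0.0608699030838126 -0.0019406619741572418
side lever_tip [334.6, 246.2] 0.39 0.03855825123748548 -0.027072655961703593
side lever_tip [279.7, 197.1] 0.15 0.33593774595565906 0.03351763858635225
```

View pics/wrist5.png

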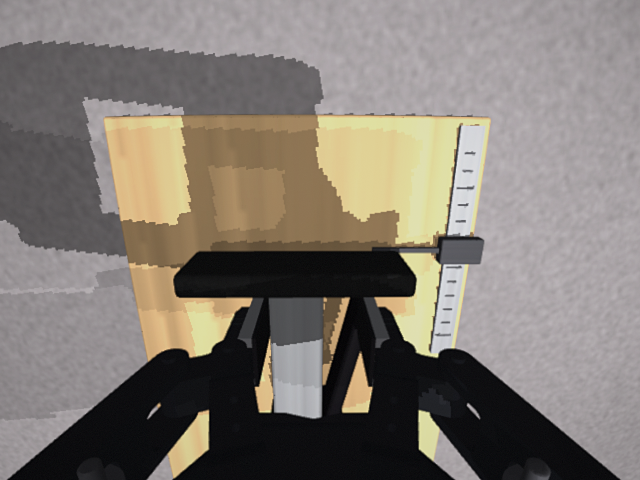

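The wrist view shows the fingers about 42 mm apart, with the left pad at the tube (column 268) and the lever partly shut with its tip near (362,300). An upward force of 19.5 N has appeared. I check where it acts before going on.

```bash
python3 - <<'E'
from h import *
s=state(); 
for k in ("time_s","tcp_pos","orientation","ft_force","wrist_torque","finger_gap","finger_force"): print(k,s[k])
w,x,y,z=s["orientation"]; Rc=R.from_quat([x,y,z,w]); print("force tool",Rc.inv().apply(s["ft_force"]),"torque tool",Rc.inv().apply(s["wrist_torque"]),"tilt",Rc.as_matrix())
p=camera("side"); f=cv2.resize(p["frame"][200:320,270:430],(800,600),interpolation=cv2.INTER_CUBIC); cv2.imwrite("pics/sidec.png",f[:,:,::-1])
E
```

```text
time_s 9.9
tcp_pos [ 0.572  -0.0292  0.0399]
orientation [0.006  0.7638 0.6454 0.003 ]
ft_force [-2.1195 -7.0481 19.6849]
wrist_torque [-1.3424 -0.108   0.0659]
finger_gap 0.4956038527990004
finger_force 21.078748932341114
force tool [ -7.3671  -0.6565 -19.6712] torque tool [-0.3308 -1.3046 -0.0819] tilt [[ 0.1669  0.9859  0.0123]
 [ 0.986  -0.1668 -0.0054]
 [-0.0033  0.0131 -0.9999]]
```

View pics/sidec.png

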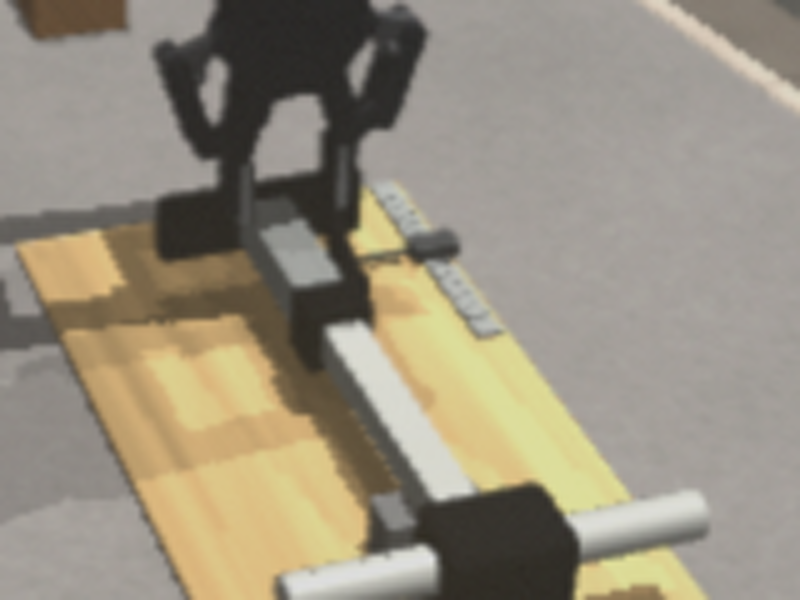

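The vertical load sits on the lever-side finger, at about 22 mm to tool +y. It looks like the pad's forward swing is sticking against it. I raise the tool a few millimetres and recentre, keeping the x push.

Request:
{"api": "apply_moves", "payload": {
  "deltas": [
    [[0, -0.001, -0.003], [0, 0, 0], 0.042],
    [[0, -0.002, -0.005], [0, 0, 0], 0.042],
    [[0, -0.003, -0.006], [0, 0, 0], 0.042],
    [[0, -0.003, -0.006], [0, 0, 0], 0.042]
  ]
}}

```text
time_s: 10.45
tcp_pos: [0.5661, -0.0282, 0.0415]
orientation: [0.004, 0.764, 0.645, 0.001]
ft_force: [3.5, -9.1, 2.4]
finger_gap: 0.492
finger_force: 3.7
```

```bash
python3 - <<'E'
from h import *
ox,oy,yaw=np.load("st.npy"); O=np.array([ox,oy]); ux=np.array([np.cos(yaw),np.sin(yaw)]); uy=np.array([-ux[1],ux[0]])
s=state(); X=s["tcp_pos"][:2]-O; print("tcp",X@ux,X@uy,s["tcp_pos"],s["ft_force"],s["finger_gap"],s["finger_force"])
w,x,y,z=s["orientation"]; Rc=R.from_quat([x,y,z,w]); print("force tool",Rc.inv().apply(s["ft_force"]),"torque tool",Rc.inv().apply(s["wrist_torque"]))
E
```

```text
tcp 0.049045567229297954 -0.0037105421034254378 [ 0.5661 -0.0282  0.0415] [ 3.51   -9.1036  2.4011] 0.4923870825424537 3.7345226760953665
force tool [-8.3924  5.0071 -2.3362] torque tool [-0.7565 -1.2333  0.0752]
```

Request:
{"api": "apply_moves", "payload": {
  "deltas": [
    [[0, 0, 0], [0, 0, 0], 0.038],
    [[0, 0, -0.001], [0, 0, 0], 0.035],
    [[0, 0, -0.001], [0, 0, 0], 0.03],
    [[0, 0, -0.001], [0, 0, 0], 0.02],
    [[0, 0, -0.001], [0, 0, 0], 0.01],
    [[0, 0, -0.001], [0, 0, 0], 0.01],
    [[0, 0, -0.001], [0, 0, 0], 0.01]
  ]
}}

```text
time_s: 11.32
tcp_pos: [0.5635, -0.0277, 0.0424]
orientation: [0.002, 0.764, 0.645, -0.001]
ft_force: [-2.8, -7.2, 7.6]
finger_gap: 0.261
finger_force: 59.7
```

```bash
python3 look.py 6; python3 - <<'E'
from h import *
ox,oy,yaw=np.load("st.npy"); O=np.array([ox,oy]); ux=np.array([np.cos(yaw),np.sin(yaw)]); uy=np.array([-ux[1],ux[0]])
s=state(); print(s["ft_force"],s["wrist_torque"],s["finger_gap"]*85.4,s["finger_force"])
p=camera("wrist"); g=p["frame"].astype(int).sum(2)
print(g[240:300,230]); print(g[236:262,425])
for f in (.060,.062,.064,.066,.068):
    P=[np.append(O+a*ux+.02*uy,z) for a,z in((f+.006,.034),(f+.006,.07),(f-.006,.07))]; print(f,proj(p,P)[:,1],proj(p,[np.append(O+f*ux-.06*uy,.0145)]))
E
```

```text
tcp 0.04912923346112139 -0.0010335501723751142 [ 0.5635 -0.0277  0.0424] -7.614184498795355 11.325
wrist mark [385.8, 248.2] 0.6 0.06365937978022207 -0.04547753053017761
top foot [288.4, 238.2] 0.54 0.06593189896984851 0.012005150847224833
side foot [322.6, 240.3] 0.79 0.07372430912747031 -0.007360211276748246
side lever_tip [334.3, 245.2] 0.53 0.04316033208312353 -0.028007441280199073
side mark [335.8, 255.0] 0.65 0.05270525465002767 -0.03762949042093692
side mark [368.9, 315.3] 0.47 -0.19355498883267136 -0.022198017700298698
[-2.2421 -6.6186  6.8004] [-1.1794  0.5097 -0.0308] 22.32329563653099 59.66466221027076
[292 234 229 233 234 233 237 241 214 118  35  32  36  34  34  26  44  29
  28  36  28  38  38  37  30  34  38  34  27  34  24  46  48  48  59  65
  62  64  65  76  63  69  71  68  65  63  63  53  42  44  43  41  33  46
 203 401 472 465 456 458]
[596 597 599 605 547 366 354 367 372 318 126 176 284 278 272 352 517 609
 599 597 597 597 597 597 598 602]
0.06 [256.0032 284.0949 307.8411] [[409.0456 254.1048]]
0.062 [252.5819 280.0109 303.9721] [[409.3509 251.0365]]
0.064 [249.1362 275.8898 300.0681] [[409.6573 247.9488]]
0.066 [245.6661 271.7316 296.1287] [[409.9647 244.8416]]
0.068 [242.1715 267.5357 292.1535] [[410.2733 241.7149]]
```

View pics/wrist6.png

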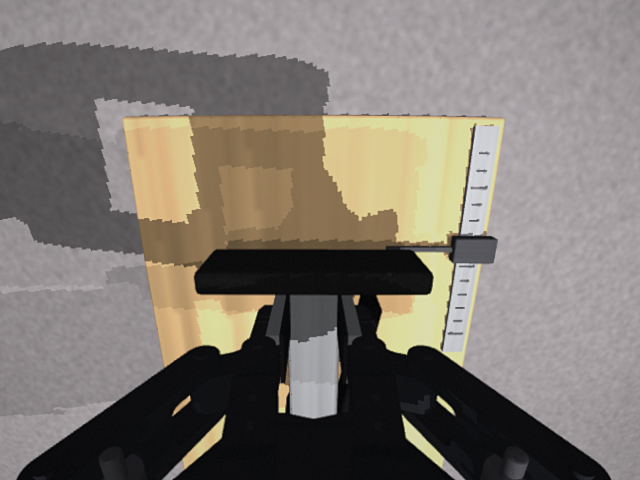

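```bash
python3 - <<'E'
import cv2,numpy as np
L=lambda n,a,b,w,h:cv2.convertScaleAbs(cv2.resize(cv2.imread("pics/"+n)[b:b+h,a:a+w],(400,300),interpolation=cv2.INTER_CUBIC),alpha=2.0,beta=10)
im=np.vstack([np.hstack([L("wrist5.png",270,270,160,120),L("wrist6.png",270,270,160,120)]),np.hstack([L("side5.png",300,215,64,48),L("side6.png",300,215,64,48)])])
cv2.imwrite("pics/comp.png",im)
E
```

```text
(no output)
```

View pics/comp.png

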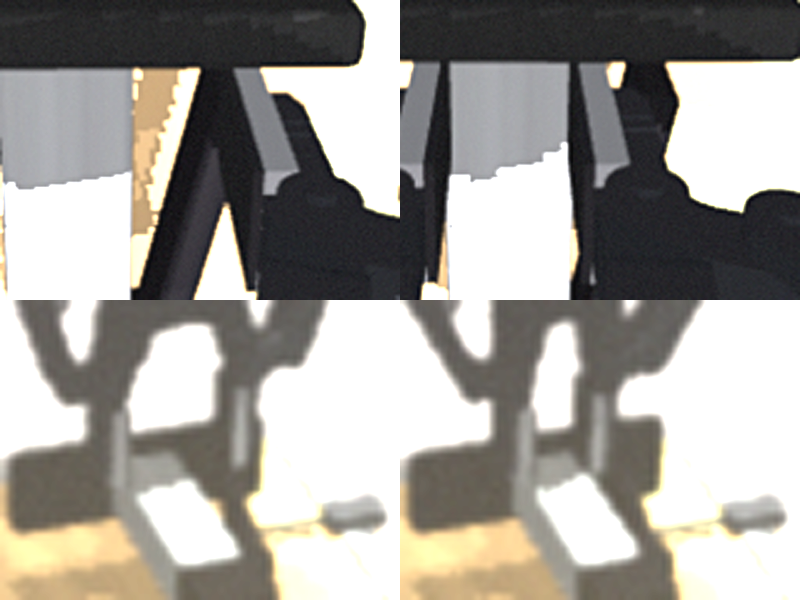

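The composite shows the lever now standing outside the right finger, with its tip at wrist pixel (370,306), so the pads grip the tube alone. The finger rode over the lever's top edge. I check the real fingertip height by projection.

```bash
python3 - <<'E'
from h import *
ox,oy,yaw=np.load("st.npy"); O=np.array([ox,oy]); ux=np.array([np.cos(yaw),np.sin(yaw)]); uy=np.array([-ux[1],ux[0]])
W=lambda a,b,z: np.append(O+a*ux+b*uy,z)
p=camera("side"); q=camera("wrist")
for z in (.04,.05,.06,.07,.08): print(z,"R",proj(p,[W(.038,-.013,z)])[0],"L",proj(p,[W(.038,.013,z)])[0])
print("tube top corner",proj(p,[W(-.03,-.013,.065),W(-.03,.013,.065),W(.057,.013,.065)]))
v=atz(q,(370,298),.064)[:2]-O; print("lever tip",v@ux,v@uy)
for a in (.1,.15,.2,.25,.3,.35): 
    t=np.array([.063-.088+.074*np.cos(a),-.0175-.074*np.sin(a)]); print(a,t,proj(q,[W(*t,.064)]),proj(p,[W(*t,.064)]))
g=p["frame"].astype(int).sum(2)
for c in (319,320,321,331,332,333): print(c,g[225:255,c])
E
```

```text
0.04 R [329.2834 251.1562] L [319.6237 252.8034]
0.05 R [329.4402 247.8542] L [319.7419 249.4891]
0.06 R [329.5983 244.5252] L [319.8611 246.1474]
0.07 R [329.7575 241.1688] L [319.9812 242.7782]
0.08 R [329.9179 237.7849] L [320.1023 239.3812]
tube top corner [[339.5018 257.3986]
 [329.383  259.1737]
 [317.416  240.5728]]
lever tip 0.055909274684767446 -0.02802379104017824
0.1 [ 0.0486 -0.0249] [[362.6341 311.5202]] [[332.5962 240.2953]]
0.15 [ 0.0482 -0.0286] [[370.1655 312.3382]] [[334.0136 240.1658]]
0.2 [ 0.0475 -0.0322] [[377.5906 313.4828]] [[335.445  240.0749]]
0.25 [ 0.0467 -0.0358] [[384.8819 314.948 ]] [[336.8873 240.0227]]
0.3 [ 0.0457 -0.0394] [[392.0131 316.7264]] [[338.3374 240.0094]]
0.35 [ 0.0445 -0.0429] [[398.9588 318.8087]] [[339.7921 240.035 ]]
319 [120 131 127 127 131 124 137 164 204 208 210 216 220 220 220 221 219 220
 225 220 210 208 205 206 206 239 266 297 302 304]
320 [133 131 137 146 164 168 187 216 231 237 235 231 229 231 232 232 218 213
 219 218 212 216 212 215 209 214 228 250 260 292]
321 [182 212 226 266 319 338 382 313 254 243 224 183 170 174 173 195 192 191
 202 210 243 250 233 217 211 210 216 221 229 266]
331 [131 124 123 127 138 185 209 215 213 216 230 240 245 246 246 245 240 209
 189 263 322 413 434 433 442 473 483 489 489 489]
332 [133 129 136 127 139 176 206 211 212 207 210 211 211 212 201 191 196 165
 141 147 192 299 404 425 441 476 480 484 487 491]
333 [127 132 131 128 133 148 164 166 165 158 153 160 154 159 145 143 142 137
 131 129 135 174 261 319 418 470 480 480 483 485]
```

```bash
python3 - <<'E'
from h import *
ox,oy,yaw=np.load("st.npy"); O=np.array([ox,oy]); ux=np.array([np.cos(yaw),np.sin(yaw)]); uy=np.array([-ux[1],ux[0]])
q=camera("wrist"); s=state(); w,x,y,z=s["orientation"]; Rc=R.from_quat([x,y,z,w])
c,_=ray(q,(320,240))
T=lambda px:(Rc.inv().apply(c-s["tcp_pos"]),Rc.inv().apply(ray(q,px)[1]))
f=cv2.imread("pics/wrist1.png").astype(int).sum(2)
print(f[310,180:222],f[310,406:440]); print(f[300:325,412],f[300:325,424],f[300:325,212])
for px,yy in (((411.5,310),.0427),((429,308),.0427),((217,309),-.0427),((200,312),-.0427)):
    a,d=T(px); t=(yy-a[1])/d[1]; print(px,a,a+d*t)
# also on the plane x=+11mm
    t=(.011-a[0])/d[0]; print("   x=11:",a+d*t)
E
```

```text
[414 398 391 401 407 411 414 409 414 411 410 412 421 420 417 428 403 284
 151 130 139 142 142 136 142 142 145 142 127  71  20  15   3   8   1   8
 147 364 421 412 408 405] [423 426 432 435 270  83   5   0  13  15   7  10  96 146 141 139 139 139
 140 138 137 136 143 220 345 439 437 430 437 442 437 427 434 437]
[426 426 430 423 430 443 452 393 204  43   5   0   7   9  10  21  16  17
   9  13  21  19  18  22  15] [416 422 418 421 423 428 437 381 208 133 140 142 142 142 143 145 147 148
 151 149 105  66  39  17  16] [351 351 351 348 349 368 384 320 159  24   3  21  21  17  22  16  14  22
  15  15  23  24  16  23  19]
(411.5, 310) [ 0.08   -0.0001 -0.1626] [ 0.0083  0.0427 -0.0359]
   x=11: [ 0.011   0.0411 -0.0407]
(429, 308) [ 0.08   -0.0001 -0.1626] [ 0.0199  0.0427 -0.0549]
   x=11: [ 0.011   0.049  -0.0391]
(217, 309) [ 0.08   -0.0001 -0.1626] [ 0.0069 -0.0427 -0.0327]
   x=11: [ 0.011  -0.0403 -0.0399]
(200, 312) [ 0.08   -0.0001 -0.1626] [ 0.0169 -0.0427 -0.0528]
   x=11: [ 0.011  -0.0467 -0.0425]
```

The picture geometry puts the open fingertips well behind the nominal TCP: the tips were just clear of the lever's top, so I was about 20 mm too high. The foot is still held on the mark. I open slightly, shift the right finger outside the lever while keeping the bar pushed, and check before going lower.

Request:
{"api": "apply_moves", "payload": {
  "deltas": [
    [[0, 0, 0.001], [0, 0, 0], 0.034],
    [[0, 0.001, 0.003], [0, 0, 0], 0.044],
    [[0, 0.003, 0.003], [0, 0, 0], 0.048],
    [[0, 0.005, 0.003], [0, 0, 0], 0.048],
    [[0, 0.007, 0.003], [0, 0, 0], 0.048],
    [[0, 0.009, 0.003], [0, 0, 0], 0.048],
    [[0, 0.01, 0.003], [0, 0, 0], 0.048]
  ]
}}

```text
time_s: 13.0
tcp_pos: [0.5663, -0.028, 0.0351]
orientation: [-0.004, 0.764, 0.645, -0.005]
ft_force: [-9.5, -6.4, 2.6]
finger_gap: 0.563
finger_force: 4.7
```

```bash
cat > st.py <<'E'
from h import *
import sys
ox,oy,yaw=np.load("st.npy"); O=np.array([ox,oy]); ux=np.array([np.cos(yaw),np.sin(yaw)]); uy=np.array([-ux[1],ux[0]])
W=lambda a,b,z: np.append(O+a*ux+b*uy,z)
s=state(); X=s["tcp_pos"][:2]-O; w,x,y,z=s["orientation"]; Rc=R.from_quat([x,y,z,w])
print("t",s["time_s"],"tcp",X@ux,X@uy,s["tcp_pos"][2],"F",Rc.inv().apply(s["ft_force"]),"T",Rc.inv().apply(s["wrist_torque"]),"gap",s["finger_gap"]*85.4,s["finger_force"])
q=camera("wrist"); save(q,"w%s.png"%sys.argv[1]); g=q["frame"].astype(int).sum(2)
b=np.where(g[:,330]<110)[0]; b=b[b>220]; print("bar top rows",b[0], "bar col330 end",b[np.argmax(np.diff(b)>1)] if (np.diff(b)>1).any() else b[-1])
for f in (.060,.064,.068): print(f,proj(q,[W(f+.006,0,.034),W(f+.006,0,.07),W(f-.006,0,.07)])[:,1])
for k in ("lever_tip","mark","foot"):
    for d in place_of(q,k)[:1]: v=atz(q,d["pixel"],.014 if k=="mark" else .052)[:2]-O; print(k,d["pixel"],d["p"],v@ux,v@uy)
for r_ in range(288,400,5): print(r_,"".join(" .:-=+*#%@"[min(9,g[r_,c:c+2].sum()//2//60)] for c in range(250,430,2)))
E
python3 st.py 7
```

```text
t 13.0 tcp 0.049281120410640505 -0.003895399075223901 0.035108086472582664 F [-7.937  -8.3014 -2.4822] T [ 1.1534 -1.2442  0.0895] gap 48.05243093765206 4.693961272132583
bar top rows 254 bar col330 end 301
0.06 [261.0584 291.7095 316.3556]
0.064 [253.9578 283.1757 308.2965]
0.068 [246.7516 274.4778 300.0821]
lever_tip [390.3, 307.5] 0.91 0.04858815247668773 -0.042377975684952524
mark [384.8, 251.9] 0.56 0.06423812597218737 -0.04577965344341559
foot [308.4, 275.4] 0.58 0.06567072291562577 -0.0018897129050074043
288 ....                                                                          ........ .. 
293                                                                                     . .   
298                                                                                          .
303 --:   +@@%%%%#=================-----------+###+--------=#:  .::::::   :*########%%%%%%%@@@
308 --    -@%%%%##=-================-========-*%%+========+%%:   .-----:   -%%%%%%%%@@@@@@@@@@
313 -     :@%%%%%%+-=========================-*%*=-======#%%%.    .-----:     +@%%%@@@@@@@@@@@
318 .     :@@
[... 901 characters left out ...]
                                   
368   .@@@@@@@@@@#=+#%%%%%%%%%%%%%%%%%%%%%%%#==++###-         ..                              
373   *@@@@@@@@@@@*+#%%%%%%%%%%%%%%%%%%%%%%%#*###%%=         ....                             
378  -@@@@@@@@@@@%#=#%%%%%%%%%%%%%%%%%%%%%%%#*##%%:         ......                            
383  #@@@@@@@@@@@@+=*%%%%%%%%%%%%%%%%%%%%%%%#*###:         .... -@+                           
388 *@@@@@@@@@@@@@@=#%%%%%%%%%%%%%%%%%%%%%%%**#*.        ..... +@%@+.                         
393 %@@@@@@@@@@@@@@##%%%%%@@@@@@@@@%#%%@@%%%#:          ......#@%%@*                        ..
398 =@@@@@@@@@@@@@@%*%%%%%@@@@@@@@@%%%%@@@@@#.         ......%@%%%@.                       ...
```

The ASCII view shows the right finger inside the lever, which has been pushed back wide open (tip about 42 mm to −y). The foot is still on the mark. With the lever open it is safe to ease the leg back in, lift, and redo this lower.

Request:
{"api": "apply_moves", "payload": {
  "deltas": [
    [[-0.008, -0.004, 0], [0, 0, 0], 0.048],
    [[-0.018, -0.004, 0], [0, 0, 0], 0.048],
    [[-0.028, -0.004, 0], [0, 0, 0], 0.048],
    [[-0.038, -0.004, 0], [0, 0, 0], 0.048],
    [[-0.048, -0.004, 0], [0, 0, 0], 0.048],
    [[-0.058, -0.004, 0], [0, 0, 0], 0.048],
    [[-0.066, -0.004, 0], [0, 0, 0], 0.048],
    [[-0.071, -0.004, 0], [0, 0, 0], 0.048],
    [[-0.071, -0.004, -0.03], [0, 0, 0], 0.048],
    [[-0.071, -0.004, -0.055], [0, 0, 0], 0.048],
    [[-0.071, -0.004, -0.06], [0, 0, 0], 0.0854],
    [[-0.071, -0.004, -0.06], [0, 0, 0], 0.0854]
  ]
}}

```text
time_s: 14.7
tcp_pos: [0.5581, -0.097, 0.0985]
orientation: [0.001, 0.764, 0.645, 0.001]
ft_force: [-0.5, 0.3, -0.5]
finger_gap: 0.96
finger_force: 0.0
```

```bash
python3 - <<'E'
from h import *
ox,oy,yaw=np.load("st.npy"); O=np.array([ox,oy]); ux=np.array([np.cos(yaw),np.sin(yaw)]); uy=np.array([-ux[1],ux[0]])
s=state(); X=s["tcp_pos"][:2]-O; w,x,y,z=s["orientation"]; Rc=R.from_quat([x,y,z,w])
print(s["time_s"],"tcp",X@ux,X@uy,s["tcp_pos"][2],"F",s["ft_force"],s["finger_gap"]*85.4)
Rt=R.from_matrix(np.array([[ux[0],-uy[0],0],[ux[1],-uy[1],0],[0,0,-1]])); print("turn",(Rc.inv()*Rt).as_rotvec())
q=camera("wrist"); g=q["frame"].astype(int).sum(2)
for k in ("lever_tip","mark","foot","collar"):
    for d in place_of(q,k)[:1]: v=atz(q,d["pixel"],.014 if k=="mark" else .052)[:2]-O; print(k,d["pixel"],d["p"],v@ux,v@uy)
T=lambda px:(Rc.inv().apply(ray(q,px)[0]-s["tcp_pos"]),Rc.inv().apply(ray(q,px)[1]))
for col in (412,424,212): 
    m=np.where(g[280:,col]<160)[0]; print(col,280+m[:3])
for r_ in range(240,370,5): print(r_,"".join(" .:-=+*#%@"[min(9,g[r_,c:c+2].sum()//2//60)] for c in range(180,450,3)))
E
```

```text
14.7 tcp -0.020120629010105726 -0.007295339081518317 0.09850155969596955 F [-0.4958  0.324  -0.4598] 81.96032038072576
turn [ 0.0032 -0.0001  0.0003]
lever_tip [372.8, 255.4] 0.84 -0.01684998122008945 -0.04763479636009468
mark [367.2, 125.5] 0.84 0.06694788923009738 -0.04570037195183498
foot [306.0, 231.4] 0.65 -7.631449021505414e-05 -0.0027476449763018953
collar [305.6, 360.0] 0.83 -0.10113753665702423 -0.0018506214236905598
412 [307 308 309]
424 [310 311 312]
212 [307 308 309]
240 **##*****##+                                                          .@%%%%%%%%%%%%%%%###
245 **##*****###=........ ............              .. . .     ..........:%@@@@@%%%%%%%%%%%###
250 **###*****##########****##########=-----------=-******----+######%%%%%%%@@@@@%%%%%%%%%####
255 ######****###########***##########+-------------*****----=##+   ####%%%%%%%@@%%%%%%%%%####
260 #######*#############***##########+-------------****----=##*     ##%%%%%%%%@@%%%%%%%%%####
265 #######**#%%%%#%%#################*-------------***+----**#      .####%%%%%@@%%%%%%%%%####
270 #######**##%%%%%%#########%%##%%%%*-------
[... 1140 characters left out ...]
%#%%%*     ..=%%%#%%%%%%%%%%%@@@+       ::::.  :
335   ::::.        #%%%%%%%%%%%%%%%%##=+###%%%%#%%%*    ..-%#%%%%%%%%%%%%%@@@@:        ::::.  
340  :::::         ##########%%%%#####*=##%%%%%##%%+   ...%##%#%%%%%%%%%%%@@%@:         ::::. 
345 :::::          ##########%%%%#####-=###%%%###%%+   . ####%%%%%%%%%%%%%@@@@-          ::::.
350 ::::          -##########%%%%#####.-###%#%###%# .... *###%#%%%%%%%%%%%%@%@@          .::::
355 ---           ############%%%%#### :###%#%###%+ ... .=#####%%%%%%%%%%%%@%%@*          :---
360 :--.         *############%%%%###*                . .######%%%%%%%%%%%%%%%%@:         --- 
365             =%%%%%%%%%%%%%%%%%%%%* ..............=#######%%%%%%%%%%%%%%%%%%%%
```

Request:
{"api": "apply_moves", "payload": {
  "deltas": [
    [[-0.002, 0.006, 0], [0.003, 0, 0], 0.0854],
    [[-0.002, 0.006, 0.02], [0.003, 0, 0], 0.0854],
    [[-0.002, 0.006, 0.045], [0.003, 0, 0], 0.0854],
    [[-0.002, 0.006, 0.065], [0.003, 0, 0], 0.0854],
    [[-0.002, 0.006, 0.08], [0.003, 0, 0], 0.0854],
    [[-0.002, 0.006, 0.08], [0.003, 0, 0], 0.082],
    [[0.003, 0.006, 0.08], [0.003, 0, 0], 0.08]
  ]
}}

```text
time_s: 15.82
tcp_pos: [0.5639, -0.0953, 0.0182]
orientation: [-0.001, 0.764, 0.645, -0.001]
ft_force: [-0.4, -0.8, 0.1]
finger_gap: 0.939
finger_force: 0.0
```

```bash
python3 st.py 8
```

```text
t 15.825 tcp -0.017461772006670432 -0.012721623847086957 0.01815225812514512 F [-0.8297 -0.2648 -0.1366] T [0.0177 0.0228 0.0275] gap 80.21448109044597 0.0
bar top rows 263 bar col330 end 317
0.06 [127.1789 124.4396 163.1089]
0.064 [117.118  111.0285 150.4785]
0.068 [106.9078  97.3558 137.5893]
lever_tip [385.0, 325.5] 0.55 -0.01809553987596558 -0.044973177669410586
mark [382.5, 131.9] 0.73 0.0644265233460262 -0.04595880991960274
foot [285.8, 288.5] 0.85 0.00019430786773985315 -0.0010648859145491955
288                                                                                      #@@@@
293                                                                            ...  ..... :@@@
298                                                            ...     ... ................*@@
303                                                                         ........ ......%@@
308                                                                                  .... :@@@
313                                                                                       .=@@
318 +-:::::::::::::::::::
[... 882 characters left out ...]
@=            ...... *@@@@@@@@#           
368 @@@=-================--========-------+%%%%%%@@%-            ..... .@@@@@@@@@@@@.         
373 @@@+-==-==============-========-----===-+%%%%@#.           ...... =@@@@@@@@@@@@@@.       .
378 @@@*----==============--=======-=----=-=%%%%%+            .......%@@@@@@@@@@@@@@@@.       
383 @@@%*%%####%%%%%%===+***%%%%%%%#+--+**#%%%%#:            ..... =@@@@@@@@@@@@@@@@@@@.      
388 @@@%*#%#%%%%%%%%%%%%%%#%%%%%%%%#*#####%%%@#            .......#@@@@@@@@@@@@@@@@@@@@%.     
393 @@@@*#%%%%%%%%%%%%%%%%#%%%%%%%%#+*####%%@=            ..... :%%@@@@@@@@@@@@@@@@@@@@+      
398 %@@%*#%%#%%%%%%%%%%%%%##%%%%%%%#+-*###%%.            ..... *%%@@@@@@@@@@@@@@@@@@@@.
```

The finger is outside the lever, with clear board showing between them. I push out again at this lower height.

Request:
{"api": "apply_moves", "payload": {
  "deltas": [
    [[0.006, 0, 0], [0, 0, 0], 0.08],
    [[0.012, 0, 0], [0, 0, 0], 0.08],
    [[0.018, 0, 0], [0, 0, 0], 0.08],
    [[0.024, 0, 0], [0, 0, 0], 0.08],
    [[0.03, 0, 0], [0, 0, 0], 0.08],
    [[0.036, 0, 0], [0, 0, 0], 0.08],
    [[0.043, 0, 0], [0, 0, 0], 0.08],
    [[0.05, 0, 0], [0, 0, 0], 0.08],
    [[0.056, 0, 0], [0, 0, 0], 0.08],
    [[0.062, 0, 0], [0, 0, 0], 0.08],
    [[0.066, 0, 0], [0, 0, 0], 0.08],
    [[0.066, 0, 0], [0, 0, 0], 0.08]
  ]
}}

```text
time_s: 17.52
tcp_pos: [0.575, -0.0314, 0.0185]
orientation: [0.0, 0.764, 0.645, -0.001]
ft_force: [-1.5, -7.0, 2.5]
finger_gap: 0.939
finger_force: 3.7
```

```bash
cat > st2.py <<'E'
exec(open("st.py").read().split("b=np.where")[0])
for c in (270,): print("bar col",c,g[240:325,c])
print("blade",g[225:275,400],g[225:275,420])
for f in (.060,.062,.064,.066,.068): print(f,proj(q,[W(f+.006,.01,.034),W(f+.006,.01,.07),W(f-.006,.01,.07)])[:,1],"blade",proj(q,[W(f,-.052,.014)])[0])
for k in ("lever_tip","mark","foot"):
    for d in place_of(q,k)[:1]: v=atz(q,d["pixel"],.014 if k=="mark" else .052)[:2]-O; print(k,d["pixel"],d["p"],v@ux,v@uy)
for r_ in range(288,400,6): print(r_,"".join(" .:-=+*#%@"[min(9,g[r_,c:c+2].sum()//2//60)] for c in range(230,440,2)))
E
python3 st2.py 9
```

```text
t 17.525 tcp 0.04738751289415665 -0.012977457096919498 0.01851079959885875 F [-7.1867 -0.343  -2.4344] T [-0.0097 -1.1063  0.3205] gap 80.16465517009111 3.6676619946956635
bar col 270 [339 339 339 338 338 338 341 338 338 341 338 338 312 251 242 254 253 250
 254 252 256 253 254 256 258 217  61  28  32  39  37  41  39  38  42  34
  36  43  38  37  40  40  39  40  39  42  39  39  44  31  41  42  47  43
  42  40  42  36  48  42  49  48  48  47  48  50  47  50  49  50  42  47
  50  48  54  52  49  46  48  44  38  39 122 230 259]
blade [367 370 369 370 370 369 367 369 369 368 370 367 370 368 370 370 367 368
 367 369 370 370 367 368 370 368 368 370 371 376 344 251 151 101 137 155
 153 151 210 323 372 281 100  21  29  40  35  38  35  48] [621 623 626 635 595 392 377 381 385 387 386 386 387 384 386 387 384 386
 385 386 387 386 385 384 385 385 386 387 390 391 359 262 157 102 138 157
 151 151 186 316 395 392 389 388 385 389 386 386 384 387]
0.06 [269.9521 306.9301 334.1476] blade [384.8906 265.9787]
0.062 [266.0896 302.2176 329.7344] blade [385.1522 262.5553]
0.064 [262.1952 297.4533 325.2728] 
[... 1727 characters left out ...]
%%%%@@@#            ...... .@@@@@@@:             :==
366 @@@@@@@@@@@@@============================----=====#%%%%%@@@-            .......%@@@@@@@@@+               
372 @@@@@@@@@@@@@+===========================-------=###%%@@@+            ...... *@@@@@@@@@@@@#        .:.   
378 @@@@@@@@@@@@@##=---===+#=======--========-=------=###%%#.            ..... =@@@@@@@@@@@@@@@@.            
384 @@@@@@@@@@@@@@*%%%%%%%%%%%%%%%%%%%%%%%%%%#+-----=#####-            ..... :@@@@@@@@@@@@@@@@@@@-           
390 @@@@@@@@@@@@@@*#%%%%%%%%%%%%%%%%%%%%%%%%%#+*#####%%%*            .......#@@@@@@@@@@@@@@@@@@@@@-          
396 @@@@@@@@@@@@@@##%%%%%%%%%%%%%%%%%%%%%%%%%#+=####%%#.           ...... *@@@@@@@@@@@@@@@@@@@@@*
```

The foot reads 64 mm against the mark at 63.7 mm, with the lever at about 0.42. Closing now at this height.

Request:
{"api": "apply_moves", "payload": {
  "deltas": [
    [[0, 0, 0], [0, 0, 0], 0.08],
    [[0, 0, 0], [0, 0, 0], 0.08],
    [[0, 0, 0], [0, 0, 0], 0.074],
    [[0, -0.001, 0], [0, 0, 0], 0.068],
    [[0, -0.002, 0], [0, 0, 0], 0.062],
    [[0, -0.003, 0], [0, 0, 0], 0.056],
    [[0, -0.004, 0], [0, 0, 0], 0.051],
    [[0, -0.006, 0], [0, 0, 0], 0.046],
    [[0, -0.007, 0], [0, 0, 0], 0.042],
    [[0, -0.008, 0], [0, 0, 0], 0.042]
  ]
}}

```text
time_s: 18.98
tcp_pos: [0.5713, -0.0312, 0.0208]
orientation: [0.004, 0.764, 0.645, 0.001]
ft_force: [4.9, -9.1, 3.8]
finger_gap: 0.492
finger_force: 6.1
```

```bash
python3 st2.py 10
```

```text
t 18.975 tcp 0.04697451595011398 -0.0092787311270212 0.020819298757652968 F [-8.1488  6.3356 -3.6878] T [-0.7759 -1.0911  0.2346] gap 42.045006722206935 6.115064056939445
bar col 270 [346 344 345 345 345 343 345 345 347 345 346 341 305 256 254 254 258 257
 256 259 257 259 261 223  89  31  40  34  40  45  44  40  44  39  39  43
  39  38  43  41  45  34  41  40  36  36  40  28  34  34  33  41  33  33
  43  47  46  49  46  46  39  47  48  50  54  46  48  49  50  45  49  46
  46  51  51  53  45  36  40 123 225 258 256 254 256]
blade [365 368 367 366 368 370 369 369 368 368 367 369 368 369 369 367 370 369
 371 370 368 367 372 372 374 358 333 334 343 279 110 113 144 144 135 144
 277 393 317  82  22  36  34  41  39  44  33  35  40  36] [640 640 641 641 640 642 641 641 641 641 637 637 639 638 638 638 642 642
 641 640 643 643 649 602 429 381 386 394 398 320 129 219 304 302 285 293
 497 642 634 625 626 625 626 625 625 624 625 625 624 625]
0.06 [267.5184 303.35   330.3093] blade [390.5313 263.4424]
0.062 [263.6902 298.6852 325.936 ] blade [390.808  260.0567]
0.064 [259.8307 293.9701 321.5154] b
[... 1742 characters left out ...]
@=                                      
366                 :@============================-----     .......*@@%:                                     
372                .%@++=========================+*=-=:     ..... -@@@@+                                     
378                +@@##%%%%%%%**%%%%%%%%%%%%%%%%%#=--     .......#@@@@@-                         .  ..      
384             . :@@@#+%%%%%%%%%%%%%%%%%%%%%%%%%%##%+     ..... -@@@@@@%. .                       .   .     
390             -@@@@@%*%%%%%%%%%%%%%%%%%%%%%%%%%%#*#:    .......%@@@@@@@@%.                        . ....:..
396              %@@@@%*#%%%%%%%%%%%%%%%%%%%%%%%%%#*+     ..... +@@@@@@@@@+                        ..........
```

The lever is now trapped between the right finger and the tube, the foot is on the mark, and the vertical force is small. I finish the squeeze.

Request:
{"api": "apply_moves", "payload": {
  "deltas": [
    [[0.0005, -0.002, 0], [0, 0, 0], 0.04],
    [[0.0005, -0.003, 0], [0, 0, 0], 0.037],
    [[0.0005, -0.004, 0], [0, 0, 0], 0.034],
    [[0.0005, -0.004, 0], [0, 0, 0], 0.028],
    [[0.0005, -0.004, 0], [0, 0, 0], 0.02],
    [[0.0005, -0.004, 0], [0, 0, 0], 0.015],
    [[0.0005, -0.004, 0], [0, 0, 0], 0.015],
    [[0.0005, -0.004, 0], [0, 0, 0], 0.015]
  ]
}}

```text
time_s: 20.18
tcp_pos: [0.5662, -0.0298, 0.0213]
orientation: [0.003, 0.764, 0.646, 0.0]
ft_force: [0.2, -7.4, 10.2]
finger_gap: 0.361
finger_force: 62.5
```

```bash
python3 st2.py 11
```

```text
t 20.175 tcp 0.04752941442207027 -0.00404123577738042 0.02126659108831594 F [ -7.3233   1.4513 -10.1309] T [ 0.0165 -1.1443  0.045 ] gap 30.829313889393234 62.466423315927386
bar col 270 [330 330 329 328 331 328 331 331 329 332 303 245 242 244 246 243 247 244
 248 243 249 248 234 166  53  24  39  35  44  39  40  43  43  42  38  43
  41  39  42  42  36  39  45  36  39  37  41  40  33  37  42  40  29  38
  44  50  46  46  52  51  42  42  45  51  48  47  48  42  45  48  48  48
  46  45  52  48  48  37  68 161 192 190 164 151 117]
blade [347 355 357 358 355 354 356 354 355 355 357 355 354 354 353 356 355 356
 358 356 352 355 358 358 326 263 258 262 269 255 187  90  94 118 117 110
 134 216 222  62  21  44  35  44  42  44  41  37  38  43] [605 606 608 606 608 606 608 607 609 608 607 608 607 606 618 630 631 631
 630 632 630 632 630 629 620 570 425 367 343 265 185 110 222 299 292 285
 331 513 634 625 508 276  96   8  23  24  41  37  40  38]
0.06 [268.0915 303.938  330.7441] blade [399.7843 264.2175]
0.062 [264.281  299.3002 326.3953] blade [400.098  260.8468]
0.064 [260.4396 294.6125 321.999
[... 1745 characters left out ...]
                                         
366                        --=========================*%#......                                              
372                        =--==============*++#%%%%%%%%*...... :                                            
378                    .. =++#%%%%%%%%%%%%%%%%%%%%%%%%%%*.......+: ..                        .. .            
384                    ***#++*%%%%%%%%%%%%%%%%%%%%%%%%%%+.......##**=                         .      .       
390                   +@@@@++#%%%%%%%%%%%%%%%%%%%%%%%%%#=.......#@@@@-                       .             . 
396        .          =@@@%++*%%%%%%%%%%%%%%%%%%%%%%%%%#= ......#@@@%:          .                    :....:.
```

```bash
python3 -c "
from workcell import job
print(job.finish_job())"
```

```text
the job is handed in; nothing more can be done
None
```

The job is handed in with the foot bar held at about 64.0 mm against the pointer at about 63.7 mm, the lever shut by camera, and leg and lever squeezed at about 62 N; a first try slid over the lever and was redone lower, and no verdict came back.

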